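Nest two heating blocks in the dry-block heater

ROBOT

A 6-joint arm with a two-finger parallel gripper is mounted at the origin on the work surface. World frame = base frame: x ahead of the robot, y to its left, z up, the work surface at z = 0. Lengths are in m, angles in rad, forces in N, time in s.
With the tool pointing down it reaches from about 0.35 to 0.725 m from the base axis. Payload 6 kg.
Tool frame: the origin (TCP) lies between the finger pads; the fingertips stand 8 mm ahead of it and the grasp point (between the pads) lies 11 mm behind it; z points along the fingers, y is the line along which they close (so a half turn about z gives the same grasp; the last joint's range is limited). The gripper opens to 85 mm and grips with 20 to 120 N. Pads are 22 mm wide; open, the fingers measure 114 mm over their backs; the gripper's body (76 mm by 85 mm) begins 54 mm behind the grasp point. The pads swing forward as they close: fully open they stand 13 mm farther back than shut.
Start: joints at [-0.791, 0.04, 0.085, 0, -1.615, -0.334], TCP at [0.259, -0.541, 0.239] pointing down, gripper open.
Joint ranges: [-2.56, 2.56], [-1.29, 2.01], [-1.08, 1.49], [-3.29, 1.98], [-2.81, -0.18], [-2.99, 2.99]. Speed limits (rad/s): [2.57, 2.57, 3.01, 3.14, 3.14, 3.14].

INTERFACE

Orientations are given as a rotation vector (axis times angle).
In Python, from station import manip gives the robot as it stands.
- The arm moves only by the tool apply_moves, never from a script. Its argument "targets" is a list of rows, each an object with "translation": the shift along the tool's x, y, z in mm, a list of three; "yaw": the turn about the tool's z in degrees. In form: [{"translation": [x, y, z], "yaw": yaw}, ...]. A call has 1 to 20 rows; each row is the pose to reach, as a shift and turn from the pose commanded when the call began, along the tool's axes at that moment; what a row does not reach only later rows make up. A row lasts 1/8 s, in which the tool goes at most 62.5 mm and 10.7 degrees, less where a joint would pass 70% of its speed; a pose out of reach is approached as far as the arm can. A call with a gripper value outside its range is refused whole. "grip" is the opening in per cent of the stroke, from 0 (shut) to 100 (fully open), set as the call begins (left out, the last holds). The fingers move at their own pace and stop on an object; "squeeze" is the grip in N (left out, the last holds). Time passes only in rows, so rows that repeat a pose let the fingers close. It gives the time, the measured TCP pose, the force, the opening and the grip force at its end, in the units of the state.
- manip.get_obs(): the state, without advancing time (a new reading comes with each control period).
- manip.snapshot(name): name is "scene" or "top" or "wrist"; returns the picture (400x640x3 uint8, red, green, blue); there is no depth.
- manip.calibration(name): a dict with "fovy" (degrees; the focal length in pixels is half the picture's height over the tangent of half this angle, whatever the lens; pixels are square), "cx", "cy" (the principal point, pixels), "dist" ([k1, k2, p1, p2, k3] as OpenCV has them; the pictures are not rectified), "position" and "orientation" of the camera in the world. Camera axes: x right, y up, looking along -z (the intrinsics and any distortion apply to the point x, -y, -z); pixel columns grow to the right and rows downward; lengths in m; the calibration is good to about 2 mm. A picture is of the moment at which its call begins: read the wrist's pose just before it. calibration takes no time and is no camera call; for the wrist camera it gives the pose at the moment of the call.
- manip.job_done(): hands the job in; it is judged then, once.
Trained networks look in the newest picture that a camera, given by its name, has taken for a name from the list of things; names that differ only in an ending like _2 or _b are one class to them, and where a whole thing is asked for, a point or a joint stands for the part that bears it (a point fixed in the world has none). Each returns a list of dicts, best first, with "confidence" (0 to 1); they miss things now and then, are a little off and sometimes report something else, mostly with a low value. They report only what shows in the picture. A call takes as long as a camera call.
- manip.look_for(query, camera): "position" ([column, row] as shares, 0 to 1, of the picture: columns of its width, rows of its height, amid what is visible of it).
The state is a dict: "t": time; "joint_positions": joint angles; "joint_velocities": joint speeds; "joint_torque": joint torques, N m; "tcp_pos": TCP position; "ee_rot": TCP orientation; "wrist_force": force on the tool from outside, world axes, zero at the start; "wrist_torque": the same for the moment, N m; "gripper_width": opening from 0.0 (shut) to 1.0 (fully open); "grasp_force": force on a finger pad.
Only numpy, scipy, OpenCV 4.12 (cv2) and the standard library are available. Lean on these libraries where they do the work, as an engineer would, in place of code of your own. Each camera call takes 0.05 s, during which the arm holds its last target. There are 200 camera calls.

TASK

Load the dry-block heater: fit both aluminium tube blocks into its rectangular well so that they nest into each other and around the fixed sensor post, each lying flat and fully down on the well floor; there is only one way they both fit. Lower them in rather than dropping them, and leave the tube rack, the jar and the tip box where they stand.

Things in the scene. Friction and masses are not known exactly. Their poses are not given: they have to be found in the camera images.
- heater: White dry-block heater, fixed to the bench: 215 mm (x) by 190 mm (y), 66 mm high to its flat top; x from -115 to +100 mm and y from -95 to +95 mm of the origin, which lies on the bench. Its control panel (black display, three buttons) is on the -x part of the top, the well on the +x part. z up. It stands at a different place and yaw each time.
- well (a point): Centre of the well's floor, 46 mm above the bench, axes as the heater's. The well is 108 mm (x) by 144 mm (y), 20 mm deep: 3 by 4 squares of 36 mm. With the +x row first and +y at the left, the finished layout is: post S S S / P P S S / P P P S (S stair_block, P p_block). Gaps are 2 mm to walls and post, 4 mm between the blocks.
- post (a point): Middle of the top of the fixed steel sensor post, 36 by 36 mm, which fills the +x +y corner square of the well up to the rim, 66 mm above the bench; top edges bevelled 4 mm.
- seat_stair (a point): Point on the well floor where the stair_block's origin lies when it is home: well frame x = +12 mm, y = -30 mm. Axes as the heater's.
- seat_p (a point): Point on the well floor where the p_block's origin lies when it is home: well frame x = -22 mm, y = +25 mm. Axes as the heater's.
- stair_block: Loose aluminium staircase-shaped block of six 36 mm squares (rows of 3, 2, 1), 26 mm high, 0.34 to 0.55 kg, small tube wells. Origin: underside, below the fin. Reaches x -64 to +40, y -40 to +64 mm; square corner at +x -y, row of 3 along +x, single square at -x -y. Lower edges bevelled 4 mm. When home its x and y point as the heater's.
- stair_fin (a point): Middle of the top edge of the stair_block's lifting fin, an upright aluminium plate 48 mm long (along the block's x), 14 mm thick (along its y) and 34 mm high above the block's top, so this point is 60 mm above the block's underside. Grip it across its 14 mm.
- p_block: Loose aluminium block of five 36 mm squares (2 by 2 and one more beside), 26 mm high, 0.29 to 0.47 kg, larger tube wells. Origin: underside, below the fin. Reaches x -30 to +38, y -59 to +45 mm; the 2 by 2 part is at +y, the single square sticks out to -y along the -x side. Lower edges bevelled 4 mm. When home its x and y point as the heater's.
- p_fin (a point): Middle of the top edge of the p_block's lifting fin, an upright aluminium plate 48 mm long (along the block's x), 14 mm thick (along its y) and 34 mm high above the block's top, so this point is 60 mm above the block's underside. Grip it across its 14 mm.
- tube_rack: Blue rack, 90 by 190 mm, with four capped tubes, 119 mm high; bystander. Origin: centre of the underside.
- reagent: White jar, 72 mm across, 130 mm high; bystander. Origin: centre of the underside.
- tip_box: Green tip box with clear lid, 87 by 127 mm, 62 mm high; bystander. Origin: centre of the underside.

How it is judged:
By the outcome, as a careful person would: the job done as asked, in the order asked, and still so for the second after the job is handed in, with the robot touching nothing.
It also fails if it takes over 66 s, if anything falls off the work surface, if the arm or the gripper's body presses on something with over 40 N, if the wrist force passes 120 N, or if a joint passes its speed limit or range.

## Working session

There is one attempt and no reset: what is moved stays moved. The work goes in short steps, Python scripts to look and compute and a tool call to move; the robot and the scene stay as the last step left them, time stands still between calls to the robot, and variables do not carry over. Pictures are saved under pics/ and viewed, at most 10 in all, crops included, and the job is handed in when it is done.

Besides the shell and the picture viewer there is one more tool, called after "Emit:" as name(argument=value, ...), one argument or row to a line, values as JSON. apply_moves: Moves the arm, as the interface text tells. Its arguments: {"type":"object","properties":{"targets":{"type":"array","items":{"type":"object","properties":{"translation":{"type":"array","items":{"type":"number"}},"yaw":{"type":"number"}}}},"grip":{"type":"number"},"squeeze":{"type":"number"}},"required":["targets"]}

```bash
ls; mkdir -p pics; python3 - <<'E'
from station import manip
import cv2
for c in ("scene","top"):
    im=manip.snapshot(c); cv2.imwrite(f"pics/{c}0.png",im[:,:,::-1])
    k=manip.calibration(c); print(c,k)
    for q in ["heater","well","post","stair_block","stair_fin","p_block","p_fin","tube_rack","reagent","tip_box"]:
        r=manip.look_for(q,c)
        print(q,[(round(d["position"][0]*640),round(d["position"][1]*400),round(d["confidence"],2)) for d in r[:3]])
o=manip.get_obs();print(o["t"],o["tcp_pos"],o["ee_rot"]);print(manip.calibration("wrist"))
E
```

```text
pics
scene {'fovy': 42.85842122550288, 'cx': 326.5267458139316, 'cy': 199.16348150058317, 'dist': array([-0.06629913,  0.        ,  0.        ,  0.        ,  0.        ]), 'position': array([1.70799788e+00, 1.66195584e-03, 9.44218822e-01]), 'orientation': array([0.69335867, 0.7129304 , 1.4549784 ])}
heater [(328, 204, 0.91)]
well [(332, 202, 0.75)]
post [(327, 200, 0.64)]
stair_block [(222, 183, 0.89)]
stair_fin [(224, 181, 0.62)]
p_block []
p_fin [(424, 178, 0.68)]
tube_rack [(482, 232, 0.84)]
reagent [(175, 229, 0.81)]
tip_box [(359, 259, 0.69)]
top {'fovy': 54.052816516015824, 'cx': 312.40097874611763, 'cy': 203.46037990413444, 'dist': array([-0.01415479,  0.        ,  0.        ,  0.        ,  0.        ]), 'position': array([ 0.5132396 , -0.01966509,  1.06419951]), 'orientation': array([ 0.08235955, -0.07652137, -1.56605014])}
heater [(311, 222, 0.71)]
well [(312, 225, 0.86)]
post [(315, 221, 0.68)]
stair_block [(427, 269, 0.66)]
stair_fin [(431, 268, 0.83)]
p_block [(195, 269, 0.73)]
p_fin [(199, 267, 0.96), (312, 222, 0.29)]
tube_rack [(156, 170, 0.57)]
reagent [(467, 165, 0.88)]
tip_box []
1.1 [ 0.25871465 -0.54134446  0.23925427] [ 6.94451840e-01 -3.06384320e+00 -1.11438561e-04]
{'fovy': 70.28749275510141, 'cx': 316.95623056288133, 'cy': 202.9579642395274, 'dist': array([-0.01677664,  0.        ,  0.        ,  0.        ,  0.        ]), 'position': array([ 0.19012215, -0.57468146,  0.37283567]), 'orientation': array([-0.19412225, -0.30567835,  1.99845316])}
```

View pics/top0.png

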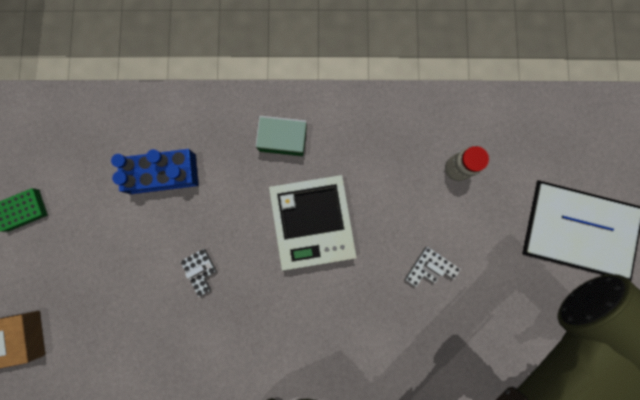

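View pics/scene0.png

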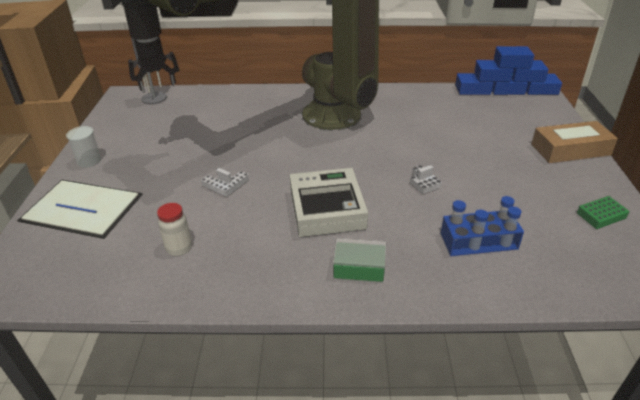

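The top view shows the heater near (312,222), with its post at (288,202). The p_block is near (198,270), the stair_block near (432,268), the rack at (155,172), the tip box at (281,136) and the jar at (468,163). Next I'll write a silhouette-fit helper.

```bash
cat > h.py <<'E'
import numpy as np, cv2
from scipy.spatial.transform import Rotation as R
from scipy.optimize import minimize
from station import manip
def cam(c):
    k=manip.calibration(c); f=200/np.tan(np.radians(k["fovy"]/2))
    K=np.array([[f,0,k["cx"]],[0,f,k["cy"]],[0,0,1]])
    M=R.from_rotvec(k["orientation"]).as_matrix()@np.diag([1,-1,-1])
    return dict(K=K,d=np.array(k["dist"]),M=M,p=np.array(k["position"]))
def proj(C,P):
    rv=cv2.Rodrigues(C["M"].T)[0]; return cv2.projectPoints(np.asarray(P,float),rv,-C["M"].T@C["p"],C["K"],C["d"])[0][:,0]
def pix(C,uv,z):
    q=cv2.undistortPoints(np.array([[uv]],float),C["K"],C["d"])[0,0]; r=C["M"]@np.array([q[0],q[1],1]); return C["p"]+r*(z-C["p"][2])/r[2]
def box(x0,x1,y0,y1,z0,z1): return np.array([[x,y,z] for x in(x0,x1) for y in(y0,y1) for z in(z0,z1)])/1000.
fin=box(-24,24,-7,7,26,60)
STAIR=[box(4,40,-40,64,0,26),box(-32,40,-40,28,0,26),box(-64,40,-40,-8,0,26),fin]
PB=[box(-30,38,-23,45,0,26),box(-30,2,-59,45,0,26),fin]
HEAT=[box(-115,100,-95,95,0,66)]
WX,WY=None,None
def place(P,q,z=0):
    c,s=np.cos(q[2]),np.sin(q[2]); return P@np.array([[c,s,0],[-s,c,0],[0,0,1]])+np.array([q[0],q[1],z])
def mask(C,parts,q,z=0,S=4):
    m=np.zeros((400*S,640*S),np.uint8)
    for P in parts:
        u=proj(C,place(P,q,z)); cv2.fillConvexPoly(m,cv2.convexHull(np.round((u+.5)*S-.5).astype(np.int32)),255)
    return cv2.resize(m,(640,400),interpolation=cv2.INTER_AREA)/255.
def fit(C,obs,parts,q0,z=0,w=(.006,.006,.06)):
    s=np.array(w); f=lambda v: np.abs(mask(C,parts,q0+v*s,z)-obs).sum()
    q0=np.array(q0,float)
    r=minimize(f,np.zeros(3),method="Nelder-Mead",options=dict(initial_simplex=np.array([[0,0,0],[1,0,0],[0,1,0],[0,0,1]])*1.0-.25,maxiter=120,xatol=.01,fatol=.2))
    return q0+r.x*s,r.fun,obs.sum()
def tool():
    o=manip.get_obs(); return o["t"],np.array(o["tcp_pos"]),R.from_rotvec(o["ee_rot"]).as_matrix()
def yawx(M): return np.degrees(np.arctan2(M[1,0],M[0,0]))
E
python3 - <<'E'
from h import *
C=cam("top"); im=cv2.imread("pics/top0.png")
for n,uv,z in [("stairfin",(431,268),.06),("pfin",(199,267),.06),("post",(288,202),.066),("rack",(155,172),.1),("jar",(475,160),.13),("tip",(281,134),.062)]: print(n,pix(C,uv,z).round(3))
h=[pix(C,u,.066).round(3) for u in [(270,186),(343,177),(355,261),(282,270)]]; print(h)
t,p,M=tool(); W=cam("wrist"); print("toolx yaw",yawx(M),"cam in tool",(M.T@(W["p"]-p)).round(4),(M.T@W["M"]).round(3))
a=cv2.resize(im[235:310,170:235],None,fx=6,fy=6,interpolation=3); b=cv2.resize(im[235:310,398:463],None,fx=6,fy=6,interpolation=3)
cv2.imwrite("pics/blocks.png",np.hstack([a,b]))
E
```

```text
stairfin [ 0.452 -0.317  0.06 ]
pfin [0.452 0.272 0.06 ]
post [0.618 0.047 0.066]
rack [0.689 0.378 0.1  ]
jar [ 0.715 -0.41   0.13 ]
tip [0.798 0.067 0.062]
[array([0.659, 0.093, 0.066]), array([ 0.683, -0.094,  0.066]), array([ 0.469, -0.124,  0.066]), array([0.446, 0.06 , 0.066])]
toolx yaw -154.45820090525214 cam in tool [ 0.0763 -0.0005 -0.1336] [[-0.    -0.954 -0.3  ]
 [ 1.     0.    -0.001]
 [ 0.001 -0.3    0.954]]
```

View pics/blocks.png

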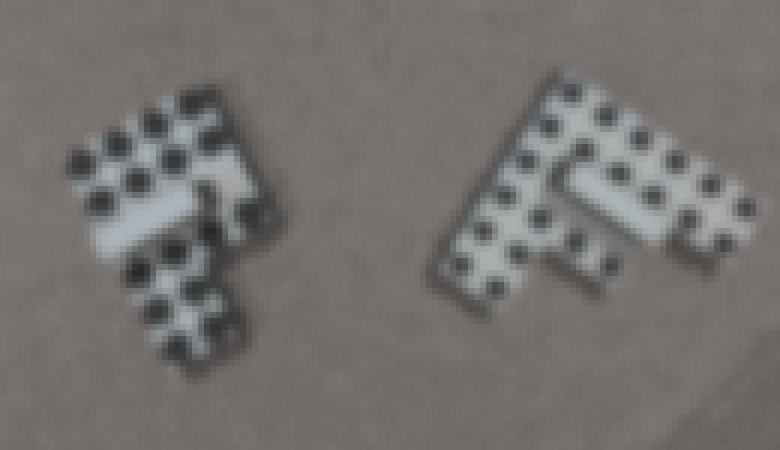

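The crops give the layouts: the stair_block yaw is about +56° (corner at crop (555,70)) and the p_block yaw about -64° (single square at crop (190,330)). The heater yaw is about +7.4°. Now I'll move above the stair_block.

Emit:
apply_moves(
  targets=[
    {"translation":[-270,119,79],"yaw":-30.5},
    {"translation":[-270,119,79],"yaw":-30.5},
    {"translation":[-270,119,79],"yaw":-30.5},
    {"translation":[-270,119,79],"yaw":-30.5},
    {"translation":[-270,119,79],"yaw":-30.5},
    {"translation":[-270,119,79],"yaw":-30.5},
    {"translation":[-270,119,79],"yaw":-30.5},
    {"translation":[-270,119,79],"yaw":-30.5},
  ],
  grip=100,
  squeeze=70,
)

```text
t: 2.1
tcp_pos: [0.4506, -0.3184, 0.1609]
ee_rot: [-1.474, 2.774, -0.001]
wrist_force: [-0.6, -0.1, -0.1]
gripper_width: 0.998
grasp_force: 0.0
```

```bash
cat >> h.py <<'E'
def move(xyz,yaw):
    t,p,M=tool(); d=M.T@(np.array(xyz)-p)*1000; dy=-((yaw-yawx(M)+180)%360-180); return d.round(1),round(dy,1)
def brightmask(im,C,parts,q,z=0,grow=25,thr=None,sub=True):
    """block pixels: convex-ish closing of light+dark texture vs bench grey"""
    roi=cv2.dilate((mask(C,parts,q,z)>0).astype(np.uint8),np.ones((grow,grow)))
    return roi
E
python3 - <<'E'
from h import *
im=manip.snapshot("wrist")[:,:,::-1]; cv2.imwrite("pics/w1.png",im)
t,p,M=tool(); C=cam("wrist"); print(t,p,yawx(M))
r=manip.look_for("stair_fin","wrist"); print(r)
if r:
    uv=np.array(r[0]["position"])*[640,400]; print(uv,pix(C,uv,.06))
E
```

```text
2.15 [ 0.45057376 -0.31845306  0.16077575] -124.04680578956528
[{'position': [0.4767, 0.4692], 'confidence': 0.76}]
[305.088 187.68 ] [ 0.45030619 -0.33847493  0.06      ]
```

View pics/w1.png

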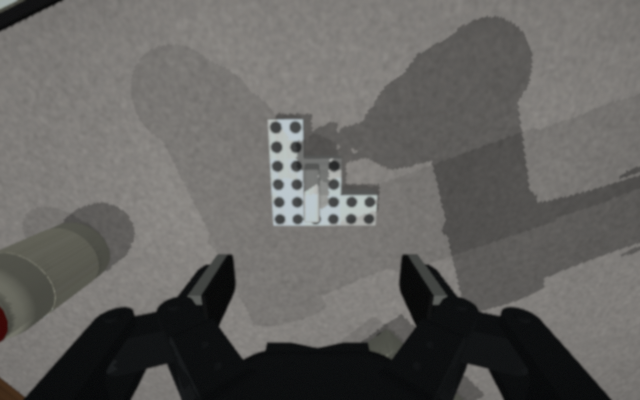

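The wrist view shows the stair_block upright and almost aligned, spanning pixels (267..378, 115..226). The fin top is at about (313,190..222) and the fin's dark end face is above it. I'll fit the bright top face.

```bash
cat >> h.py <<'E'
def topfit(C,im,parts,q0,z=0,thr=150,ht=.026,name=None):
    """fit bright top face (flat polygons at ht) + fin top; fin sides ignored"""
    flat=[np.c_[P[:,:2],np.full(8,ht)] for P in parts[:-1]]
    ft=np.c_[fin[:,:2],np.full(8,.06)]
    g=cv2.cvtColor(im,cv2.COLOR_BGR2GRAY)
    roi=cv2.dilate((mask(C,parts,q0,z)>0).astype(np.uint8),np.ones((31,31)))
    b=((g>thr)*roi).astype(np.uint8)
    cs=cv2.findContours(b,cv2.RETR_EXTERNAL,cv2.CHAIN_APPROX_NONE)[0]
    obs=np.zeros((400,640),np.uint8); cv2.drawContours(obs,[c for c in cs if cv2.contourArea(c)>60],-1,1,-1)
    # soft edges
    lo,hi=np.median(g[(roi>0)&(obs==0)]),np.percentile(g[obs>0],80)
    soft=np.clip((g-lo)/(hi-lo),0,1); core=cv2.erode(obs,np.ones((3,3))); near=cv2.dilate(obs,np.ones((3,3)))
    o=np.where(core>0,1.,np.where(near>0,soft,0.))
    def f(v,ret=False):
        q=q0+v*np.array([.006,.006,.06])
        m=mask(C,flat,q,z); fh=mask(C,[fin],q,z); tp=mask(C,[ft],q,z)
        mod=np.maximum(m*(1-fh),tp); w=1-np.clip(fh-tp,0,1)
        return (np.abs(mod-o)*w).sum()+.15*(np.abs(mod-o)*(1-w)).sum()
    q0=np.array(q0,float)
    best=None
    x=np.zeros(3)
    for k in(1.,.3):
        r=minimize(f,x,method="Nelder-Mead",options=dict(initial_simplex=x+k*(np.vstack([np.zeros(3),np.eye(3)])-.25),maxiter=90,xatol=.01,fatol=.2)); x=r.x
    q=q0+x*np.array([.006,.006,.06])
    if name:
        v=im.copy()
        for P,c in [(p,(0,0,255)) for p in flat]+[(ft,(0,255,0))]:
            cv2.polylines(v,[cv2.convexHull(proj(C,place(P,q,z)).round().astype(np.int32))],True,c,1)
        ys,xs=np.where(roi>0); v=v[ys.min():ys.max(),xs.min():xs.max()]; cv2.imwrite(name,cv2.resize(v,None,fx=3,fy=3,interpolation=3))
    return q,r.fun,o.sum()
E
python3 - <<'E'
from h import *
C=cam("wrist"); im=cv2.imread("pics/w1.png")
q,e,n=topfit(C,im,STAIR,[.452,-.330,np.radians(56)],name="pics/f1.png"); print(q,np.degrees(q[2]),e,n)
for h in (.060,): print(pix(C,(313,221),h),pix(C,(313,190),h))
print(proj(C,place(np.array([[-.024,0,.06],[.024,0,.06],[.04,-.04,.026],[-.064,-.04,.026]]),q)))
print(move([q[0],q[1],.1],np.degrees(q[2])+180))
E
```

```text
[ 0.45127417 -0.32869078  0.97792775] 56.031132956002416 2738.618019522961 4641.584415584415
[ 0.46176078 -0.30966532  0.06      ] [ 0.44584269 -0.33299562  0.06      ]
[[310.36089024 169.81600887]
 [310.82951888 223.50000315]
 [272.32662903 225.89824382]
 [266.80914772 119.31702027]]
(array([ 8.1, -6.3, 60.7]), np.float64(-0.1))
```

View pics/f1.png

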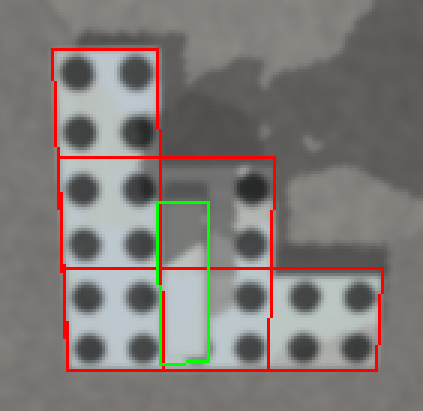

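The outline fit is good. Next I'll descend and grip.

Emit:
apply_moves(
  targets=[
    {"translation":[8,-6,40],"yaw":0},
    {"translation":[8,-6,85],"yaw":0},
    {"translation":[8,-6,110],"yaw":0},
    {"translation":[8,-6,121.5],"yaw":0},
    {"translation":[8,-6,121.5],"yaw":0},
  ],
  grip=100,
)

```text
t: 2.82
tcp_pos: [0.4512, -0.3279, 0.0388]
ee_rot: [1.475, -2.773, -0.0]
wrist_force: [0.2, 0.2, 1.4]
gripper_width: 1.0
grasp_force: 0.0
```

Emit:
apply_moves(
  targets=[
    {"translation":[0,0,0],"yaw":0},
    {"translation":[0,0,0],"yaw":0},
    {"translation":[0,0,0],"yaw":0},
    {"translation":[0,0,0],"yaw":0},
    {"translation":[0,0,0],"yaw":0},
    {"translation":[0,0,0],"yaw":0},
    {"translation":[0,0,0],"yaw":0},
    {"translation":[0,0,0],"yaw":0},
  ],
  grip=0,
  squeeze=70,
)

```text
t: 3.82
tcp_pos: [0.4517, -0.3275, 0.0391]
ee_rot: [-1.476, 2.773, -0.0]
wrist_force: [-1.8, 2.8, 5.3]
gripper_width: 0.153
grasp_force: 69.4
```

```bash
python3 - <<'E'
from h import *
print(move([.452,-.327,.19],-124),move([.685,-.03,.19],7.4+180))
E
```

```text
(array([  -0.6,   -0. , -150.9]), np.float64(0.0)) (array([-377.1,  -27.4, -150.8]), np.float64(48.6))
```

Emit:
apply_moves(
  targets=[
    {"translation":[0,0,-25],"yaw":0},
    {"translation":[0,0,-70],"yaw":0},
    {"translation":[0,0,-120],"yaw":0},
    {"translation":[-40,-3,-151],"yaw":6},
    {"translation":[-90,-7,-151],"yaw":12},
    {"translation":[-140,-10,-151],"yaw":18},
    {"translation":[-190,-14,-151],"yaw":24},
    {"translation":[-240,-17,-151],"yaw":31},
    {"translation":[-290,-21,-151],"yaw":38},
    {"translation":[-335,-24,-151],"yaw":44},
    {"translation":[-365,-27,-151],"yaw":48.5},
    {"translation":[-377,-27,-151],"yaw":48.5},
    {"translation":[-377,-27,-151],"yaw":48.5},
    {"translation":[-377,-27,-151],"yaw":48.5},
  ],
)

```text
t: 5.58
tcp_pos: [0.684, -0.0308, 0.1895]
ee_rot: [0.206, -3.134, 0.0]
wrist_force: [0.4, -0.1, -3.7]
gripper_width: 0.149
grasp_force: 68.8
```

```bash
python3 - <<'E'
from h import *
im=manip.snapshot("wrist")[:,:,::-1]; cv2.imwrite("pics/w2.png",im)
t,p,M=tool(); print(t,p,yawx(M)); o=manip.get_obs(); print(o["gripper_width"],o["wrist_force"])
for q in("well","post"): print(q,[(np.array(d["position"])*[640,400],d["confidence"]) for d in manip.look_for(q,"wrist")])
E
```

```text
5.625 [ 0.68401688 -0.03090415  0.18982331] -172.49437509379317
0.15171538587919756 [ 0.1842088  -0.43659538 -4.22833951]
well [(array([361.088,  84.48 ]), 0.72)]
post [(array([362.112,  83.72 ]), 0.97)]
```

View pics/w2.png

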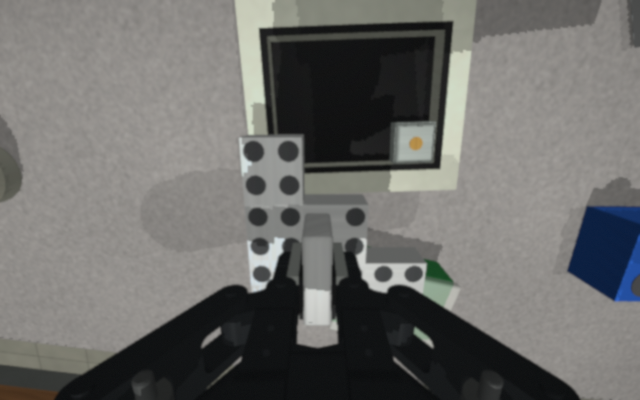

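The view shows the block in hand with its -x end corners at (240,135) and (304,135). The well's black trim spans (262..452, 22..172) and the post top is at (393..437, 122..163). I'll measure the edges to sub-pixel precision.

```bash
cat >> h.py <<'E'
def edge(g,a,b,n=40,r=9,sign=0):
    """subpixel max-gradient points near segment a-b (pixels); returns points Nx2 (median-filtered)"""
    a,b=np.array(a,float),np.array(b,float); t=(b-a)/np.linalg.norm(b-a); nn=np.array([-t[1],t[0]]); out=[];off=[]
    s=np.arange(-r,r+.01,.25)
    for k in np.linspace(.06,.94,n):
        P=(a+k*(b-a))+s[:,None]*nn
        v=cv2.remap(g,P[:,0].astype(np.float32)[None],P[:,1].astype(np.float32)[None],cv2.INTER_LINEAR)[0]
        v=cv2.GaussianBlur(v[None],(0,0),3)[0]; d=np.gradient(v); d=d*sign if sign else abs(d); i=d[4:-4].argmax()+4
        if d[i]>1.0: out.append(P[i]);off.append(s[i])
    out,off=np.array(out),np.array(off)
    if len(off)<5: return np.zeros((0,2)),np.nan
    m=abs(off-np.median(off))<1.5; return out[m],np.median(off)
def line(P): # total least squares: n,c with n.p=c
    c=P.mean(0); _,s,v=np.linalg.svd(P-c); return v[1],v[1]@c,v[0],s[1]/np.sqrt(len(P))
E
cat > well.py <<'E'
from h import *
import sys
def toolframe(C,pts,z,p,M): # pixel->plane z -> tool xy mm
    return np.array([(M.T@(pix(C,u,z)-p))[:2]*1000 for u in pts])
def wellfit(C,g,segs,p,M):
    L={}
    for k,(a,b) in segs.items():
        P,o=edge(g,a,b); 
        if len(P)<5: print(k,"none");continue
        Q=np.array([pix(C,u,.066)[:2] for u in P])*1000; L[k]=(Q,line(Q)); d=line(Q)[2]; print(k,len(P),"ang",round(np.degrees(np.arctan2(d[1],d[0]))%180,2),"rms",round(line(Q)[3],2))
    return L
E
python3 - <<'E'
from well import *
im=cv2.imread("pics/w2.png"); g=cv2.cvtColor(im,cv2.COLOR_BGR2GRAY).astype(np.float32)
t,p,M=tool(); C=cam("wrist")
segs=dict(far_r=((452,24),(440,170)),top=((262,31),(452,22)),left=((262,31),(267,132)),bot=((305,173),(440,170)),
 pr=((437,123),(433,162)),pt=((395,122),(435,122)),pl=((393,123),(391,160)),pb=((392,163),(432,163)))
L=wellfit(C,g,segs,p,M)
from numpy import *
th=radians(7.4); X=array([cos(th),sin(th)]);Y=array([-sin(th),cos(th)])
for k in L: c=L[k][0].mean(0); print(k,"X",(c@X).round(1),"Y",(c@Y).round(1))
# block in hand
zt=p[2]-.0391
q=[p[0],p[1],radians(yawx(M)+180)]
def pr(pts): return proj(C,place(array(pts)/1000.,q,zt))
B=dict(yneg=([-64,-40,26],[-34,-40,26]),xneg=([-64,-40,26],[-64,-8,26]),ymid=([-64,-8,26],[-36,-8,26]),xmid=([-32,0,26],[-32,28,26]),ypos=([-32,28,26],[0,28,26]),xs=([4,32,26],[4,56,26]))
for k,(a,b) in B.items():
    u=pr([a,b]); P,o=edge(g,u[0],u[1],r=9)
    if len(P)<5: print(k,"none",u);continue
    Q=array([(M.T@(pix(C,v,zt+.026)-p))[:2]*1000 for v in P]); m=Q.mean(0); d=line(Q)[2]
    print(k,u.round(1).tolist(),len(P),"off px",o,"tool mean -> block xy",(-m[0]).round(1),(m[1]*1).round(1),"dir",degrees(arctan2(d[1],d[0])).round(1)%180)
cv2.imwrite("pics/w2c.png",cv2.resize(im[10:310,220:470],None,fx=2,fy=2,interpolation=3))
E
```

```text
far_r 40 ang 9.52 rms 0.09
top 40 ang 99.46 rms 0.08
left 34 ang 9.49 rms 0.08
bot 40 ang 99.5 rms 0.09
pr 40 ang 9.44 rms 0.08
pt 38 ang 99.38 rms 0.11
pl 37 ang 9.71 rms 0.11
pb 40 ang 99.5 rms 0.07
far_r X 585.3 Y -9.2
top X 529.6 Y -87.7
left X 574.6 Y -164.6
bot X 648.0 Y -68.4
pr X 623.2 Y -7.8
pt X 604.2 Y -34.4
pl X 622.8 Y -47.2
pb X 646.7 Y -32.1Traceback (most recent call last):
  File "<stdin>", line 16, in <module>
  File "<stdin>", line 13, in pr
    return _place(arr, mask, vals)
ValueError: place: mask and data must be the same size
```

```bash
cat > a2.py <<'E'
from well import *
im=cv2.imread("pics/w2.png"); g=cv2.cvtColor(im,cv2.COLOR_BGR2GRAY).astype(np.float32)
t,p,M=tool(); C=cam("wrist")
segs=dict(far_r=((452,24),(440,170)),top=((262,31),(452,22)),left=((262,31),(267,132)),bot=((305,173),(440,170)),
 pr=((437,123),(433,162)),pt=((395,122),(435,122)),pl=((393,123),(391,160)),pb=((392,163),(432,163)))
L=wellfit(C,g,segs,p,M)
th=np.radians(9.49); X=np.array([np.cos(th),np.sin(th)]);Y=np.array([-np.sin(th),np.cos(th)])
v={}
for k in L: c=L[k][0].mean(0); v[k]=c@(Y if k in("far_r","left","pr","pl") else X); print(k,v[k].round(1))
wc=X*(v["top"]+v["bot"])/2+Y*(v["far_r"]+v["left"])/2
pc=X*(v["pt"]+v["pb"])/2+Y*(v["pr"]+v["pl"])/2
print("well",wc,"post",pc,"post in well",(pc-wc)@X,(pc-wc)@Y)
zt=p[2]-.0391
q=[p[0],p[1],np.radians(yawx(M)+180)]
def pr(pts): return proj(C,place(np.array(pts)/1000.,q,zt))
B=dict(yneg=([-64,-40,26],[-34,-40,26]),xneg=([-64,-40,26],[-64,-8,26]),ymid=([-64,-8,26],[-36,-8,26]),xmid=([-32,0,26],[-32,28,26]),ypos=([-32,28,26],[0,28,26]),xs=([4,32,26],[4,56,26]))
for k,(a,b) in B.items():
    u=pr([a,b]); P,o=edge(g,u[0],u[1],r=9)
    if len(P)<5: print(k,"none",u);continue
    Q=np.array([(M.T@(pix(C,w,zt+.026)-p))[:2]*1000 for w in P]); m=Q.mean(0); d=line(Q)[2]
    print(k,u.round(1).tolist(),len(P),"off px",o,"block xy",(-m[0]).round(1),(m[1]).round(1),"dir",np.degrees(np.arctan2(d[1],d[0])).round(1)%180)
c=im.copy()
for P in STAIR[:-1]: cv2.polylines(c,[cv2.convexHull(proj(C,place(np.c_[P[:,:2],np.full(8,.026)],q,zt)).round().astype(np.int32))],True,(0,0,255),1)
cv2.imwrite("pics/w2c.png",cv2.resize(c[10:310,220:470],None,fx=2,fy=2,interpolation=3))
E
python3 a2.py
```

```text
far_r 40 ang 9.52 rms 0.09
top 40 ang 99.46 rms 0.08
left 34 ang 9.49 rms 0.08
bot 40 ang 99.5 rms 0.09
pr 40 ang 9.44 rms 0.08
pt 38 ang 99.38 rms 0.11
pl 37 ang 9.71 rms 0.11
pb 40 ang 99.5 rms 0.07
far_r -30.5
top 526.1
left -185.5
bot 645.1
pr -30.5
pt 602.5
pl -69.9
pb 645.1
well [595.36330933  -9.95679009] post [623.51791244  53.34483481] post in well 38.206175051218395 57.79330047668626
yneg [[239.0, 139.0], [243.5, 195.9]] 18 off px -3.125 block xy -49.1 -38.2 dir 0.0
xneg none [[239.00065166 138.9827247 ]
 [302.1631444  138.89202441]]
ymid [[302.2, 138.9], [303.0, 192.3]] 29 off px -0.125 block xy -53.8 -7.9 dir 2.0999999999999943
xmid [[317.9, 199.5], [369.9, 199.5]] 21 off px -5.5 block xy -35.1 9.7 dir 90.3
ypos [[369.9, 199.5], [366.7, 252.9]] 16 off px 4.5 block xy -14.3 25.3 dir 0.0
xs [[373.3, 259.2], [414.7, 259.1]] 25 off px 3.75 block xy 6.4 45.4 dir 90.3
```

View pics/w2c.png

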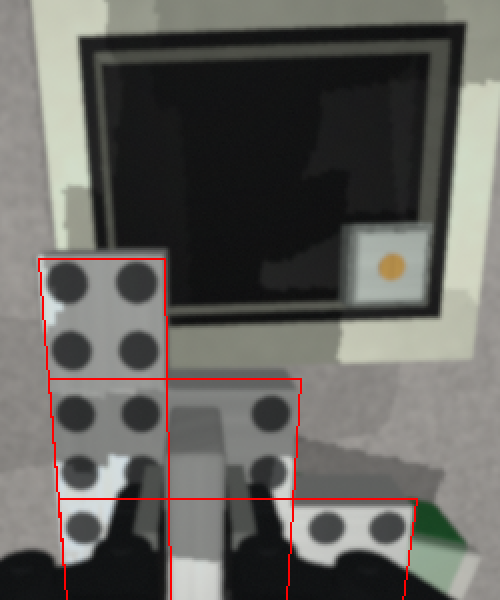

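```bash
python3 - <<'E'
from h import *
C=cam("wrist"); wc=np.array([.5954,-.01]); th=np.radians(9.49)
X=np.array([np.cos(th),np.sin(th)]);Y=np.array([-X[1],X[0]])
im=cv2.imread("pics/w2.png"); hsv=cv2.cvtColor(im,cv2.COLOR_BGR2HSV)[130:160,400:432]
ys,xs=np.where((hsv[...,1]>110)&(hsv[...,2]>100)); u=(xs.mean()+400,ys.mean()+130); d=pix(C,u,.066)[:2]-wc; print(u,"dot in well",d@X*1000,d@Y*1000)
CT=cam("top"); it=cv2.imread("pics/top0.png"); 
for a in [(36,54)]: print("top-cam px of post",proj(CT,[[*(wc+X*a[0]/1e3+Y*a[1]/1e3),.066]]))
s=wc+X*.012-Y*.030; print(s,move([*s,.118],189.49))
E
```

```text
(np.float64(415.5229357798165), np.float64(143.04587155963304)) dot in well 35.976404319610744 54.049882521592075
top-cam px of post [[287.04964662 200.50572083]]
[ 0.61218204 -0.03761093] (array([72.3,  2.6, 72.1]), np.float64(-2.0))
```

The post dot measures (35.98, 54.05) in the well frame against (36, 54) expected, which confirms the fit. Next I'll hover over the seat.

Emit:
apply_moves(
  targets=[
    {"translation":[40,1.5,0],"yaw":-2},
    {"translation":[72.3,2.6,30],"yaw":-2},
    {"translation":[72.3,2.6,65],"yaw":-2},
    {"translation":[72.3,2.6,72],"yaw":-2},
    {"translation":[72.3,2.6,72],"yaw":-2},
    {"translation":[72.3,2.6,72],"yaw":-2},
  ],
)

```text
t: 6.48
tcp_pos: [0.6136, -0.0369, 0.1198]
ee_rot: [-0.261, 3.128, -0.0]
wrist_force: [-0.1, 0.1, -4.2]
gripper_width: 0.151
grasp_force: 68.8
```

```bash
python3 - <<'E'
from h import *
im=manip.snapshot("wrist")[:,:,::-1].copy(); cv2.imwrite("pics/w3.png",im); C=cam("wrist")
t,p,M=tool(); print(t,p,yawx(M),move([.61218,-.03761,.086],189.49))
th=np.radians(9.49)
def ov(pts,q,z,c): cv2.polylines(im,[proj(C,place(np.array(pts)/1000.,q,z)).round().astype(np.int32)],True,c,1)
ov([[-59.5,-77.5,0],[59.5,-77.5,0],[59.5,77.5,0],[-59.5,77.5,0]],[.5954,-.01,th],.066,(0,255,0))
ov([[-64,-40,26],[40,-40,26],[40,64,26],[4,64,26],[4,28,26],[-32,28,26],[-32,-8,26],[-64,-8,26]],[p[0],p[1],np.radians(yawx(M)+180)],p[2]-.0395,(0,0,255))
cv2.imwrite("pics/w3c.png",cv2.resize(im[20:320,180:480],None,fx=2,fy=2,interpolation=3))
E
```

```text
6.525 [ 0.61351302 -0.03682214  0.11955212] -170.4590971854331 (array([ 1.5, -0.5, 33.5]), np.float64(0.1))
```

View pics/w3c.png

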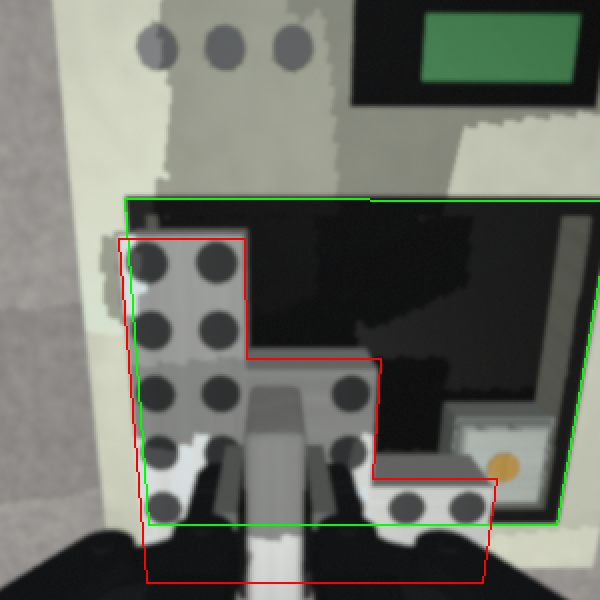

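The in-hand outline matches (steps at crop rows 240/358/480), and the block sits within the well's trim rectangle (crop left edge 128, top 199). I'll lower it gently.

Emit:
apply_moves(
  targets=[
    {"translation":[1.8,-0.5,4],"yaw":0},
    {"translation":[1.8,-0.5,9],"yaw":0},
    {"translation":[1.8,-0.5,13],"yaw":0},
    {"translation":[1.8,-0.5,16],"yaw":0},
    {"translation":[1.8,-0.5,19],"yaw":0},
    {"translation":[1.8,-0.5,19],"yaw":0},
  ],
)

```text
t: 7.28
tcp_pos: [0.6107, -0.0376, 0.0985]
ee_rot: [0.261, -3.13, -0.0]
wrist_force: [-0.2, 0.0, -4.2]
gripper_width: 0.154
grasp_force: 68.9
```

Emit:
apply_moves(
  targets=[
    {"translation":[-0.8,0,3],"yaw":0},
    {"translation":[-0.8,0,6],"yaw":0},
    {"translation":[-0.8,0,9],"yaw":0},
    {"translation":[-0.8,0,11],"yaw":0},
    {"translation":[-0.8,0,12.5],"yaw":0},
    {"translation":[-0.8,0,12.5],"yaw":0},
  ],
)

```text
t: 8.02
tcp_pos: [0.6115, -0.0375, 0.0861]
ee_rot: [0.261, -3.13, -0.0]
wrist_force: [-1.0, -0.0, -3.6]
gripper_width: 0.149
grasp_force: 68.9
```

Emit:
apply_moves(
  targets=[
    {"translation":[0,0,0.7],"yaw":0},
    {"translation":[0,0,1.4],"yaw":0},
    {"translation":[0,0,1.4],"yaw":0},
  ],
)

```text
t: 8.4
tcp_pos: [0.6117, -0.0375, 0.0852]
ee_rot: [-0.261, 3.13, 0.0]
wrist_force: [-0.5, 1.1, -1.2]
gripper_width: 0.15
grasp_force: 69.1
```

Emit:
apply_moves(
  targets=[
    {"translation":[0,0,0.8],"yaw":0},
    {"translation":[0,0,0.8],"yaw":0},
  ],
)

```text
t: 8.65
tcp_pos: [0.6118, -0.0375, 0.0852]
ee_rot: [-0.262, 3.13, -0.0]
wrist_force: [-3.5, 1.6, 3.1]
gripper_width: 0.148
grasp_force: 70.1
```

Emit:
apply_moves(
  targets=[
    {"translation":[0,0,0],"yaw":0},
    {"translation":[0,0,0],"yaw":0},
    {"translation":[0,0,0],"yaw":0},
    {"translation":[0,0,0],"yaw":0},
    {"translation":[0,0,-15],"yaw":0},
    {"translation":[0,0,-50],"yaw":0},
    {"translation":[0,0,-90],"yaw":0},
    {"translation":[0,0,-110],"yaw":0},
    {"translation":[0,0,-110],"yaw":0},
    {"translation":[0,0,-110],"yaw":0},
  ],
  grip=55,
)

```text
t: 9.9
tcp_pos: [0.611, -0.0373, 0.1925]
ee_rot: [0.261, -3.128, -0.001]
wrist_force: [0.8, 0.0, -0.2]
gripper_width: 0.547
grasp_force: 0.0
```

```bash
python3 - <<'E'
from h import *
im=manip.snapshot("wrist")[:,:,::-1].copy(); cv2.imwrite("pics/w4.png",im); C=cam("wrist")
t,p,M=tool(); print(t,p,yawx(M))
th=np.radians(9.49)
def ov(pts,q,z,c): cv2.polylines(im,[proj(C,place(np.array(pts)/1000.,q,z)).round().astype(np.int32)],True,c,1)
ov([[-59.5,-77.5,0],[59.5,-77.5,0],[59.5,77.5,0],[-59.5,77.5,0]],[.5954,-.01,th],.066,(0,255,0))
ov([[-64,-40,26],[40,-40,26],[40,64,26],[4,64,26],[4,28,26],[-32,28,26],[-32,-8,26],[-64,-8,26]],[.6122,-.0376,th],.046,(0,0,255))
cv2.imwrite("pics/w4c.png",cv2.resize(im[60:310,180:480],None,fx=2.5,fy=2.4,interpolation=3))
print(move([.40,.24,.23],-64))
E
```

```text
9.95 [ 0.61095267 -0.03740369  0.19220487] -170.4587503865855
(array([162.2, 308.6, -37.2]), np.float64(-106.5))
```

View pics/w4c.png

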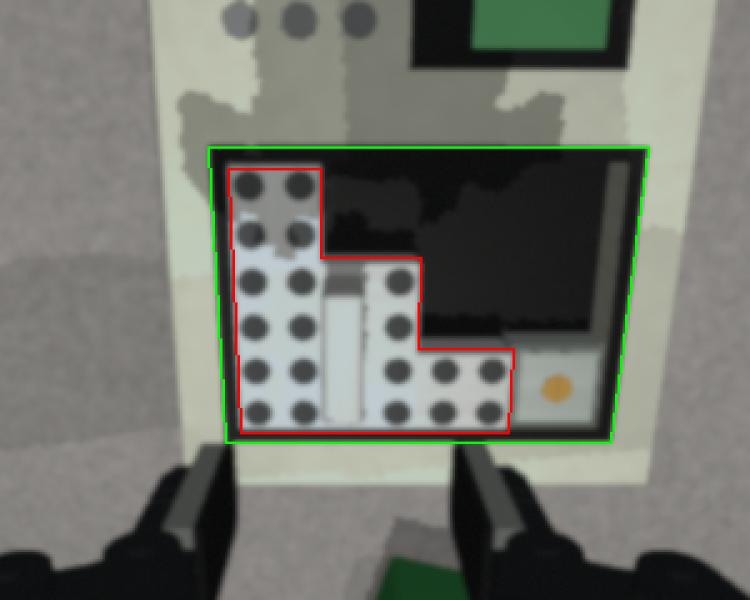

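The stair_block is fully seated on the predicted red outline, and the free P region is clear. Next is the p_block.

```bash
python3 - <<'E'
from h import *
print(move([.452,.28,.17],-64))
E
```

```text
(array([104.1, 339.3,  22.7]), np.float64(-106.5))
```

Emit:
apply_moves(
  targets=[
    {"translation":[12,40,0],"yaw":-10},
    {"translation":[24,80,0],"yaw":-20},
    {"translation":[36,120,0],"yaw":-30},
    {"translation":[50,160,0],"yaw":-40},
    {"translation":[62,200,0],"yaw":-50},
    {"translation":[74,240,0],"yaw":-60},
    {"translation":[86,280,0],"yaw":-70},
    {"translation":[98,320,10],"yaw":-80},
    {"translation":[104,339,22],"yaw":-90},
    {"translation":[104,339,22],"yaw":-100},
    {"translation":[104,339,22],"yaw":-106.5},
    {"translation":[104,339,22],"yaw":-106.5},
    {"translation":[104,339,22],"yaw":-106.5},
    {"translation":[104,339,22],"yaw":-106.5},
  ],
  grip=100,
)

```text
t: 11.7
tcp_pos: [0.4528, 0.2794, 0.1718]
ee_rot: [2.663, -1.665, -0.0]
wrist_force: [0.3, 0.4, -0.3]
gripper_width: 0.999
grasp_force: 0.0
```

```bash
python3 - <<'E'
from h import *
im=manip.snapshot("wrist")[:,:,::-1].copy(); cv2.imwrite("pics/w5.png",im); C=cam("wrist")
t,p,M=tool(); print(t,p,yawx(M))
r=manip.look_for("p_fin","wrist"); uv=np.array(r[0]["position"])*[640,400]; f=pix(C,uv,.06); print(uv,f,r[0]["confidence"])
q,e,n=topfit(C,im,PB,[f[0],f[1],np.radians(-64)],thr=150,name="pics/f5.png"); print(q,np.degrees(q[2]),e,n)
print(move([q[0],q[1],.039],np.degrees(q[2])))
E
```

```text
11.75 [0.45285378 0.27947238 0.17199439] -64.02394855144358
[323.584 200.4  ] [0.4488915  0.27456239 0.06      ] 0.73
[ 0.44218785  0.28531221 -1.06589267] -61.07115159292435 3649.7191950935626 1590.1095890410961
(array([ -9.9,   7. , 133. ]), np.float64(-2.9))
```

View pics/f5.png

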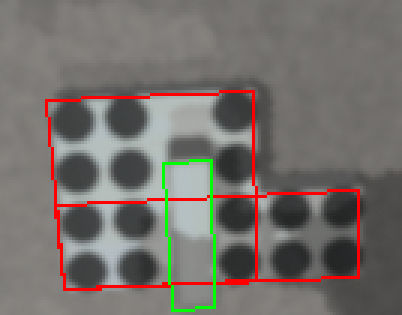

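The fitted outline in the crop sits well on the block: corners at (48,97), (254,92) and (358,190), and the fin end at (190,160). I've used all my views, so I'll refine numerically from the tube-hole centres.

```bash
cat > holes.py <<'E'
from h import *
from scipy.optimize import least_squares
HP=np.array([[x,y,26] for x in(-23,-5,13,31) for y in(-16,2,20,38)]+[[x,y,26] for x in(-23,-5) for y in(-52,-34)])/1000.
HS=np.array([[x,y,26] for x in(31,13) for y in(-31,-13,5,23,41,55)])/1000.
def holefit(C,im,H,q0,z=0,gate=7,it=4,rot=True):
    g=cv2.cvtColor(im,cv2.COLOR_BGR2GRAY).astype(np.float32); q=np.array(q0,float)
    b=cv2.adaptiveThreshold(cv2.GaussianBlur(g,(3,3),0).astype(np.uint8),255,cv2.ADAPTIVE_THRESH_MEAN_C,cv2.THRESH_BINARY_INV,21,18)
    n,_,st,ce=cv2.connectedComponentsWithStats(b)
    ok=[i for i in range(1,n) if 40<st[i,4]<330 and .7<st[i,2]/st[i,3]<1.4 and st[i,4]/(st[i,2]*st[i,3])>.68]; ce=ce[ok]
    for _ in range(it):
        u=proj(C,place(H,q,z)); D=np.linalg.norm(u[:,None]-ce[None],axis=2); j=D.argmin(1); m=D.min(1)<gate
        if m.sum()<4: return q,m.sum(),np.nan,None
        r=least_squares(lambda v:(proj(C,place(H[m],v,z))-ce[j[m]]).ravel(),q,loss="soft_l1"); q=r.x
    res=proj(C,place(H[m],q,z))-ce[j[m]]
    return q,m.sum(),np.sqrt((res**2).mean()),res.round(1)
E
python3 - <<'E'
from holes import *
C=cam("wrist"); im=cv2.imread("pics/w5.png")
for q0 in ([.4422,.2853,-1.0659],[.445,.283,-1.09]):
    q,n,e,res=holefit(C,im,HP,q0,gate=9); print(q,np.degrees(q[2]),n,e); print(res.tolist() if res is not None else"")
    print(move([q[0],q[1],.039],np.degrees(q[2])))
E
```

```text
[ 0.44121515  0.28462998 -1.05931215] -60.69411520656455 11 0.30399256892615784
[[0.4, -0.1], [-0.6, -0.1], [0.0, -0.2], [0.8, 0.2], [-0.5, 0.2], [0.1, 0.1], [-0.2, 0.1], [0.2, -0.1], [0.1, -0.1], [0.1, -0.3], [-0.4, 0.2]]
(array([ -9.7,   8.2, 133. ]), np.float64(-3.3))
[ 0.44121515  0.28462998 -1.05931215] -60.694115265580336 11 0.30399256918025525
[[0.4, -0.1], [-0.6, -0.1], [0.0, -0.2], [0.8, 0.2], [-0.5, 0.2], [0.1, 0.1], [-0.2, 0.1], [0.2, -0.1], [0.1, -0.1], [0.1, -0.3], [-0.4, 0.2]]
(array([ -9.7,   8.2, 133. ]), np.float64(-3.3))
```

Emit:
apply_moves(
  targets=[
    {"translation":[-9.7,8,40],"yaw":-3.3},
    {"translation":[-9.7,8,90],"yaw":-3.3},
    {"translation":[-9.7,8,120],"yaw":-3.3},
    {"translation":[-9.7,8,133],"yaw":-3.3},
    {"translation":[-9.7,8,133],"yaw":-3.3},
  ],
)

```text
t: 12.42
tcp_pos: [0.4414, 0.2846, 0.0391]
ee_rot: [2.711, -1.586, 0.0]
wrist_force: [1.3, 0.9, 0.9]
gripper_width: 1.0
grasp_force: 0.0
```

Emit:
apply_moves(
  targets=[
    {"translation":[0,0,0],"yaw":0},
    {"translation":[0,0,0],"yaw":0},
    {"translation":[0,0,0],"yaw":0},
    {"translation":[0,0,0],"yaw":0},
    {"translation":[0,0,0],"yaw":0},
    {"translation":[0,0,0],"yaw":0},
    {"translation":[0,0,0],"yaw":0},
    {"translation":[0,0,0],"yaw":0},
  ],
  grip=0,
  squeeze=70,
)

```text
t: 13.42
tcp_pos: [0.4415, 0.2849, 0.0396]
ee_rot: [-2.711, 1.586, -0.0]
wrist_force: [-1.9, -1.3, 6.0]
gripper_width: 0.152
grasp_force: 70.1
```

```bash
python3 - <<'E'
from h import *
wc=np.array([.5954,-.01]); th=np.radians(9.49);X=np.array([np.cos(th),np.sin(th)]);Y=np.array([-X[1],X[0]])
s=wc-X*.022+Y*.025; t,p,M=tool(); print(t,p,yawx(M),"seat",s,move([*s,.17],9.49))
E
```

```text
13.425 [0.44149494 0.28492537 0.03957149] -60.65053175400129 seat [0.5695792 0.0110306] (array([ 301.5,   22.5, -130.5]), np.float64(-70.1))
```

Emit:
apply_moves(
  targets=[
    {"translation":[0,0,-25],"yaw":0},
    {"translation":[0,0,-70],"yaw":0},
    {"translation":[0,0,-115],"yaw":0},
    {"translation":[30,2,-130.5],"yaw":-7},
    {"translation":[70,5,-130.5],"yaw":-16},
    {"translation":[115,8,-130.5],"yaw":-25},
    {"translation":[160,12,-130.5],"yaw":-34},
    {"translation":[205,15,-130.5],"yaw":-43},
    {"translation":[245,18,-130.5],"yaw":-52},
    {"translation":[280,21,-130.5],"yaw":-61},
    {"translation":[301.5,22.5,-130.5],"yaw":-68},
    {"translation":[301.5,22.5,-130.5],"yaw":-70},
    {"translation":[301.5,22.5,-130.5],"yaw":-70},
    {"translation":[301.5,22.5,-130.5],"yaw":-70},
  ],
)

```text
t: 15.18
tcp_pos: [0.5692, 0.0117, 0.1691]
ee_rot: [-3.131, -0.256, 0.001]
wrist_force: [0.1, 0.5, -4.9]
gripper_width: 0.15
grasp_force: 69.1
```

```bash
python3 - <<'E'
from holes import *
im=manip.snapshot("wrist")[:,:,::-1].copy(); cv2.imwrite("pics/w6.png",im); C=cam("wrist")
t,p,M=tool(); o=manip.get_obs(); print(t,p,yawx(M),o["gripper_width"],o["wrist_force"])
# block in hand
q,n,e,res=holefit(C,im,HP,[p[0],p[1],np.radians(yawx(M))],z=p[2]-.0394,gate=9)
d=M.T@np.array([q[0]-p[0],q[1]-p[1],0])*1000; print("in hand tool xy",d.round(2),"dyaw",np.degrees(q[2])-yawx(M),n,e,res)
wc=np.array([.5954,-.01]); th=np.radians(9.49);X=np.array([np.cos(th),np.sin(th)]);Y=np.array([-X[1],X[0]])
hsv=cv2.cvtColor(im,cv2.COLOR_BGR2HSV); u0=proj(C,[[*(wc+X*.036+Y*.054),.066]])[0]; print("dot pred",u0)
ys,xs=np.where((hsv[...,1]>110)&(hsv[...,2]>90)&(hsv[...,0]<30)&(np.hypot(*(np.indices((400,640))-u0[::-1][:,None,None]))<20))
if len(xs): dd=pix(C,(xs.mean(),ys.mean()),.066)[:2]-wc; print(len(xs),xs.mean(),ys.mean(),dd@X*1e3,dd@Y*1e3)
# stair holes seated
HS=np.array([[x,y,26] for x in(31,13) for y in(-31,-13,5,23,41,59-4)])/1000.
s=wc+X*.012-Y*.030
g=cv2.cvtColor(im,cv2.COLOR_BGR2GRAY).astype(np.float32)
# trim edges
for k,(a,b) in dict(xp=([59.5,-70],[59.5,30]),ym=([-30,-77.5],[50,-77.5]),yp=([10,77.5],[55,77.5])).items():
    uu=proj(C,[[*(wc+X*v[0]/1e3+Y*v[1]/1e3),.066] for v in(a,b)]); P,off=edge(g,uu[0],uu[1],r=6)
    if len(P)<5: print(k,"none",uu);continue
    Q=np.array([pix(C,w,.066)[:2]-wc for w in P])*1e3; print(k,uu.round().tolist(),len(P),"X",np.median(Q@X).round(1),"Y",np.median(Q@Y).round(1))
seat=wc-X*.022+Y*.025; print("move hover",move([*seat,.118],9.49))
E
```

```text
15.225 [0.56925109 0.01169841 0.16933395] 9.353249192953008 0.15195146538699753 [ 0.36731862 -0.27814897 -3.4948335 ]
in hand tool xy [0. 0. 0.] dyaw 0.0 0 nan None
dot pred [281.40144091 138.14673178]
128 281.28125 138.2421875 35.92401250078405 54.101165580516174
xp [[436.0, 108.0], [311.0, 108.0]] 40 X 59.4 Y -19.9
ym [[433.0, 214.0], [444.0, 120.0]] 40 X 12.0 Y -77.3
yp [[255.0, 170.0], [251.0, 114.0]] 40 X 33.1 Y 77.5
move hover (array([ 0.2,  0.7, 51.3]), np.float64(-0.1))
```

```bash
sed -i 's/40<st\[i,4\]<330/40<st[i,4]<1000/; s/INV,21,18/INV,win,off/; s/rot=True/win=21,off=18/' holes.py; python3 - <<'E'
from holes import *
im=cv2.imread("pics/w6.png"); C=cam("wrist"); t,p,M=tool()
print(proj(C,place(HP,[p[0],p[1],np.radians(yawx(M))],p[2]-.0394)).round().tolist())
g=cv2.cvtColor(im,cv2.COLOR_BGR2GRAY)
for win in(41,61):
  for off in(8,14):
    q,n,e,res=holefit(C,im,HP,[p[0],p[1],np.radians(yawx(M))],z=p[2]-.0394,gate=10,win=win,off=off)
    d=M.T@np.array([q[0]-p[0],q[1]-p[1],0])*1000; print("in hand tool xy",d.round(2),"dyaw",np.degrees(q[2])-yawx(M),n,e,None if res is None else res.tolist())
E
```

```text
[[343.0, 289.0], [313.0, 289.0], [283.0, 289.0], [253.0, 289.0], [344.0, 262.0], [313.0, 262.0], [282.0, 262.0], [251.0, 262.0], [345.0, 233.0], [312.0, 233.0], [280.0, 234.0], [248.0, 234.0], [345.0, 203.0], [312.0, 203.0], [279.0, 203.0], [246.0, 203.0], [403.0, 289.0], [373.0, 289.0], [405.0, 262.0], [375.0, 262.0]]
in hand tool xy [ 0.24  0.64 -0.  ] dyaw 0.06857247582262183 5 0.2852526680061546 [[0.0, -0.0], [-0.2, 0.2], [0.1, -0.0], [-0.4, -0.5], [0.4, 0.4]]
in hand tool xy [ 0.46  0.74 -0.  ] dyaw 0.1990088047661036 8 1.3035304653587327 [[0.3, -0.2], [-1.9, 4.7], [-0.0, -0.1], [0.1, -0.2], [-0.3, -0.9], [0.0, 0.2], [0.4, 0.2], [0.6, -0.1]]
in hand tool xy [ 0.32  0.52 -0.  ] dyaw -0.05643902642249188 6 0.3953352810632639 [[0.1, -0.3], [-0.6, -0.0], [0.3, -0.3], [-0.3, -0.4], [0.2, 0.9], [0.3, 0.3]]
in hand tool xy [ 0.24  0.51 -0.  ] dyaw -0.07778440333437509 6 0.3337040526222259 [[-0.0, -0.2], [-0.6, 0.1], [0.2, -0.2], [-0.3, -0.5], [0.2, 0.5], [0.4, 0.3]]
```

In hand the block is offset by only about (0.25, 0.5) mm with no yaw error, and the well position re-checked to 0.1 mm from this side. I'll hover, then lower.

Emit:
apply_moves(
  targets=[
    {"translation":[0,0.4,25],"yaw":-0.1},
    {"translation":[0,0.4,45],"yaw":-0.1},
    {"translation":[0,0.4,52],"yaw":-0.1},
    {"translation":[0,0.4,52],"yaw":-0.1},
    {"translation":[0,0.4,52],"yaw":-0.1},
    {"translation":[0,0.4,52],"yaw":-0.1},
  ],
)

```text
t: 15.98
tcp_pos: [0.57, 0.0106, 0.1185]
ee_rot: [-3.131, -0.259, -0.002]
wrist_force: [-0.1, -0.7, -5.5]
gripper_width: 0.153
grasp_force: 69.1
```

```bash
python3 - <<'E'
from holes import *
im=manip.snapshot("wrist")[:,:,::-1].copy(); cv2.imwrite("pics/w7.png",im); C=cam("wrist")
t,p,M=tool(); print(t,p,yawx(M),manip.get_obs()["wrist_force"])
for win,off in((41,8),(61,8),(61,14)):
    q,n,e,res=holefit(C,im,HP,[p[0],p[1],np.radians(yawx(M))],z=p[2]-.0394,gate=8,win=win,off=off)
    wc=np.array([.5954,-.01]); th=np.radians(9.49);X=np.array([np.cos(th),np.sin(th)]);Y=np.array([-X[1],X[0]])
    s=wc-X*.022+Y*.025; d=(q[:2]-s)*1e3; print("block-seat",d@X,d@Y,np.degrees(q[2])-9.49,n,e)
print(move([.56958,.01103,.0854],9.49))
E
```

```text
16.025 [0.56989365 0.01060429 0.11832246] 9.438890903344943 [-0.09794892  0.30868029 -4.71478965]
block-seat 0.5064807284175983 -1.026645586221123 0.055088298436556826 6 0.28465900241916187
block-seat 0.541224122152785 -1.016322226813667 -0.004390745458962897 4 0.27884556535772587
block-seat 0.491432327982096 -1.0430401039003283 -0.16864726833137844 5 0.24975745584519346
(array([-0.3, -0.5, 32.9]), np.float64(-0.1))
```

Emit:
apply_moves(
  targets=[
    {"translation":[-0.4,-0.8,4],"yaw":0},
    {"translation":[-0.4,-0.8,9],"yaw":0},
    {"translation":[-0.4,-0.8,13],"yaw":0},
    {"translation":[-0.4,-0.8,16],"yaw":0},
    {"translation":[-0.4,-0.8,19],"yaw":0},
    {"translation":[-0.4,-0.8,19],"yaw":0},
  ],
)

```text
t: 16.77
tcp_pos: [0.5689, 0.0113, 0.0982]
ee_rot: [3.131, 0.259, -0.001]
wrist_force: [-0.1, -0.4, -4.2]
gripper_width: 0.148
grasp_force: 69.1
```

Its underside is about 7 mm below the rim and there is no contact force. Continuing down.

Emit:
apply_moves(
  targets=[
    {"translation":[0.3,0,3],"yaw":0},
    {"translation":[0.3,0,6],"yaw":0},
    {"translation":[0.3,0,9],"yaw":0},
    {"translation":[0.3,0,11],"yaw":0},
    {"translation":[0.3,0,12.5],"yaw":0},
    {"translation":[0.3,0,13],"yaw":0},
  ],
)

```text
t: 17.52
tcp_pos: [0.5694, 0.0113, 0.0857]
ee_rot: [3.131, 0.259, 0.0]
wrist_force: [-0.3, -0.9, -2.9]
gripper_width: 0.153
grasp_force: 69.3
```

Emit:
apply_moves(
  targets=[
    {"translation":[0,0,0.7],"yaw":0},
    {"translation":[0,0,1.2],"yaw":0},
    {"translation":[0,0,1.2],"yaw":0},
  ],
)

```text
t: 17.9
tcp_pos: [0.5696, 0.0113, 0.0856]
ee_rot: [3.131, 0.259, 0.002]
wrist_force: [-5.2, 0.8, 5.1]
gripper_width: 0.151
grasp_force: 70.3
```

Emit:
apply_moves(
  targets=[
    {"translation":[0,0,0],"yaw":0},
    {"translation":[0,0,0],"yaw":0},
    {"translation":[0,0,0],"yaw":0},
    {"translation":[0,0,0],"yaw":0},
    {"translation":[0,0,-10],"yaw":0},
    {"translation":[0,0,-40],"yaw":0},
    {"translation":[0,0,-80],"yaw":0},
    {"translation":[0,0,-110],"yaw":0},
    {"translation":[0,0,-110],"yaw":0},
    {"translation":[0,0,-110],"yaw":0},
  ],
  grip=38,
)

```text
t: 19.15
tcp_pos: [0.5692, 0.0114, 0.1942]
ee_rot: [-3.13, -0.259, 0.001]
wrist_force: [0.1, 0.6, -0.3]
gripper_width: 0.38
grasp_force: 0.0
```

```bash
python3 - <<'E'
from holes import *
im=manip.snapshot("wrist")[:,:,::-1].copy(); cv2.imwrite("pics/w8.png",im); C=cam("wrist")
t,p,M=tool(); o=manip.get_obs();print(t,p,o["gripper_width"],o["wrist_force"])
wc=np.array([.5954,-.01]); th=np.radians(9.49);X=np.array([np.cos(th),np.sin(th)]);Y=np.array([-X[1],X[0]])
HS=np.array([[x,y,26] for x in(31,13) for y in(-31,-13,5,23,37,55)]+[[x,y,26] for x in(-5,-23) for y in(-31,-13,19)]+[[x,y,26] for x in(-41,-59+4) for y in(-31,-13)])/1000.
for nm,H,sx,sy in(("p",HP,-.022,.025),("stair",HS,.012,-.030)):
    s=wc+X*sx+Y*sy
    for z in(.043,.046,.052):
      for win,off in((21,18),(31,10)):
        q,n,e,res=holefit(C,im,H,[*s,th],z=z,gate=5,win=win,off=off); d=(q[:2]-s)*1e3; print(nm,z,"off",(d@X).round(2),(d@Y).round(2),(np.degrees(q[2])-9.49).round(2),n,e)
E
```

```text
19.2 [0.56897008 0.01136222 0.19356977] 0.3770741927834204 [-0.40855199 -0.41441239 -0.21373192]
p 0.043 off -0.8 -0.41 0.07 4 0.24000128619383468
p 0.043 off -0.8 -0.48 0.45 4 0.3331022319781861
p 0.046 off 0.1 -0.39 0.06 4 0.34742353864045317
p 0.046 off 0.09 -0.45 0.45 4 0.43826399452164494
p 0.052 off 1.9 -0.32 0.13 4 0.7394760401720653
p 0.052 off 1.88 -0.37 0.53 4 0.8098789268150348
stair 0.043 off 0.11 -2.07 0.15 18 1.8004332941682115
stair 0.043 off 0.26 -1.89 0.15 14 1.8488313424177314
stair 0.046 off 0.51 -1.17 0.25 18 1.5184506974811474
stair 0.046 off 0.65 -1.17 0.27 14 1.617333436079291
stair 0.052 off 1.25 0.59 0.35 18 1.2787616017871042
stair 0.052 off 1.4 0.41 0.45 14 1.3714589645098823
```

Emit:
apply_moves(
  targets=[
    {"translation":[-40,0,0],"yaw":0},
    {"translation":[-80,0,0],"yaw":0},
    {"translation":[-80,0,0],"yaw":0},
    {"translation":[-80,0,0],"yaw":0},
    {"translation":[-80,0,0],"yaw":0},
  ],
)

```text
t: 19.82
tcp_pos: [0.4907, -0.0017, 0.1937]
ee_rot: [3.131, 0.258, -0.002]
wrist_force: [0.7, 0.1, -0.7]
gripper_width: 0.381
grasp_force: 0.0
```

```bash
python3 - <<'E'
from holes import *
im=manip.snapshot("wrist")[:,:,::-1].copy(); cv2.imwrite("pics/w9.png",im); C=cam("wrist")
t,p,M=tool(); print(t,p,yawx(M))
wc=np.array([.5954,-.01]); th=np.radians(9.49);X=np.array([np.cos(th),np.sin(th)]);Y=np.array([-X[1],X[0]])
# camera of w4
from math import radians
p4=np.array([.61095,-.03740,.19220]); a=radians(-170.459); M4=np.array([[np.cos(a),np.sin(a),0],[np.sin(a),-np.cos(a),0],[0,0,-1.]])
C4=dict(C); C4["M"]=M4@(M.T@C["M"]); C4["p"]=p4+M4@(M.T@(C["p"]-p))
def blobs(im,win=21,off=18):
    b=cv2.adaptiveThreshold(cv2.GaussianBlur(cv2.cvtColor(im,cv2.COLOR_BGR2GRAY),(3,3),0),255,cv2.ADAPTIVE_THRESH_MEAN_C,cv2.THRESH_BINARY_INV,win,off)
    n,_,st,ce=cv2.connectedComponentsWithStats(b)
    return ce[[i for i in range(1,n) if 30<st[i,4]<330 and .7<st[i,2]/st[i,3]<1.4 and st[i,4]/(st[i,2]*st[i,3])>.68]]
s=wc+X*.012-Y*.030
im4=cv2.imread("pics/w4.png")
def inblk(C,ce,s,z): 
    Q=np.array([pix(C,u,z)[:2]-s for u in ce])*1e3; return np.c_[Q@X,Q@Y]
A=inblk(C4,blobs(im4),s,.072); A=A[(A[:,0]>-66)&(A[:,0]<42)&(A[:,1]>-42)&(A[:,1]<66)]
print("w4 holes",A.round(1).tolist())
H=np.c_[A,np.full(len(A),26)]/1e3
for z in(.044,.046,.048,.051):
    q,n,e,res=holefit(C,im,H,[*s,th],z=z,gate=5); d=(q[:2]-s)*1e3; print("stair",z,(d@X).round(2),(d@Y).round(2),(np.degrees(q[2])-9.49).round(2),n,e.round(2))
sp=wc-X*.022+Y*.025
for z in(.042,.044,.046,.048,.051):
    q,n,e,res=holefit(C,im,HP,[*sp,th],z=z,gate=5); d=(q[:2]-sp)*1e3; print("p",z,(d@X).round(2),(d@Y).round(2),(np.degrees(q[2])-9.49).round(2),n,e.round(2))
B=inblk(C,blobs(im),sp,.072); B=B[(abs(B)<62).all(1)]; print("p holes w9",B.round(1).tolist())
for f in ("stair_block","p_block"): print(f,[(np.array(d["position"])*[640,400],d["confidence"]) for d in manip.look_for(f,"wrist")])
E
```

```text
19.875 [ 0.49073279 -0.00172466  0.19377082] 9.436138920869052
w4 holes [[-58.5, -31.5], [-58.5, -14.8], [-41.1, -31.0], [-40.8, -15.5], [-23.3, -31.5], [-23.1, -14.4], [-22.8, 21.1], [-5.3, -31.4], [-5.3, -14.1], [-5.3, 21.1], [12.5, -13.9], [12.6, 21.7], [12.7, -31.5], [13.0, 39.6], [13.0, 57.5], [30.1, -31.6], [30.1, -14.1], [30.1, 21.7], [29.9, 39.5], [30.0, 57.3]]
stair 0.044 1.43 -1.36 0.02 16 0.43
stair 0.046 1.13 -0.98 0.05 16 0.25
stair 0.048 0.83 -0.59 0.07 16 0.36
stair 0.051 0.35 0.02 0.08 16 0.78
p 0.042 0.2 -0.67 -0.01 7 0.6
p 0.044 0.18 -0.8 0.01 7 0.73
p 0.046 0.17 -0.94 0.06 7 0.88
p 0.048 0.17 -1.1 0.12 7 1.04
p 0.051 0.17 -1.34 0.22 7 1.3
p holes w9 [[47.9, 1.4], [48.1, -16.4], [47.8, -34.3], [29.8, -34.7], [12.9, 36.2], [12.9, 19.4], [12.2, -34.8], [-5.1, 36.3], [-5.1, 19.3], [-5.1, -15.8], [-21.9, -16.0]]
stair_block [(array([385.024,  56.2  ]), 0.59)]
p_block [(array([315.904, 110.28 ]), 0.92)]
```

```bash
python3 - <<'E'
from holes import *
from math import radians
im=cv2.imread("pics/w9.png"); C=cam("wrist"); t,p,M=tool(); im5=cv2.imread("pics/w5.png")
p5=np.array([.45285378,.27947238,.17199439]); a=radians(-64.02395); M5=np.array([[np.cos(a),np.sin(a),0],[np.sin(a),-np.cos(a),0],[0,0,-1.]])
C5=dict(C); C5["M"]=M5@(M.T@C["M"]); C5["p"]=p5+M5@(M.T@(C["p"]-p))
def blobs(im,win=21,off=18):
    b=cv2.adaptiveThreshold(cv2.GaussianBlur(cv2.cvtColor(im,cv2.COLOR_BGR2GRAY),(3,3),0),255,cv2.ADAPTIVE_THRESH_MEAN_C,cv2.THRESH_BINARY_INV,win,off)
    n,_,st,ce=cv2.connectedComponentsWithStats(b)
    return ce[[i for i in range(1,n) if 30<st[i,4]<330 and .7<st[i,2]/st[i,3]<1.4 and st[i,4]/(st[i,2]*st[i,3])>.68]]
th=-1.0593; X=np.array([np.cos(th),np.sin(th)]);Y=np.array([-X[1],X[0]])
Q=np.array([pix(C5,u,.026)[:2]-[.44122,.28463] for u in np.vstack([blobs(im5),blobs(im5,31,10)])])*1e3; A=np.c_[Q@X,Q@Y]
A=A[(A[:,0]>-32)&(A[:,0]<40)&(A[:,1]>-61)&(A[:,1]<47)]
keep=[]
for r in A:
    if all(np.linalg.norm(r-k)>5 for k in keep): keep.append(r)
A=np.array(keep); print(A.round(1).tolist()); H=np.c_[A,np.full(len(A),26)]/1e3
th=radians(9.49); X=np.array([np.cos(th),np.sin(th)]);Y=np.array([-X[1],X[0]]); sp=np.array([.5954,-.01])-X*.022+Y*.025
for z in(.042,.044,.046,.048,.051,.054):
  for w,o in((21,18),(31,10)):
    q,n,e,res=holefit(C,im,H,[*sp,th],z=z,gate=5,win=w,off=o); d=(q[:2]-sp)*1e3; print("p",z,(d@X).round(2),(d@Y).round(2),(np.degrees(q[2])-9.49).round(2),n,e.round(2))
E
```

```text
[[12.8, 18.8], [12.6, 37.3], [-5.0, -34.8], [-5.1, -53.4], [-5.1, -16.2], [-5.1, 18.4], [-5.3, 37.2], [-23.4, -52.9], [-23.4, -16.5], [-23.7, -34.9], [-23.5, 18.4], [-23.5, 37.2]]
p 0.042 0.45 0.11 0.04 7 0.72Traceback (most recent call last):
  File "<stdin>", line 20, in <module>
AttributeError: 'float' object has no attribute 'round'
```

The evidence agrees: the TCP height when the p_block was released puts it on the floor, the stair_block's hole pattern fits best at floor height, and all offsets are within the gaps. Handing in.

```bash
python3 -c "
from station import manip
print(manip.job_done())"
```

```text
the job is handed in; nothing more can be done
None
```

Both blocks are lowered into the well and released, nested around the post, and the job was handed in at about 20 s; the stair_block's fit was confirmed in a picture, but the p_block's only from the gripper height at release and contact force, because its last image check was inconclusive.

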